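Kit the board, then its shield cover

TASK

Kit the tray at the rework bench: lay the green circuit board flat in the tray's inner pocket, its long side along the tray's long side, and let go of it. Then set the aluminium shield cover over it, lying flat on the tray's ledge inside the rim, long side along the tray's. Set both parts down rather than dropping them, and leave the red board where it lies.

Things in the scene. Friction and masses are not known exactly. Their poses are not given: they have to be found in the camera images.
- kit_tray: Black kit tray, fixed to the bench, outside 160 (x) x 136 (y) mm; origin: centre of the underside, z up, x along its long side. It has a stepped nest, centred on the origin: a light-grey-floored inner pocket 84 x 68 mm for the board, floor 6 mm above the origin; around it a dark grey ledge 11 mm above the origin, for the cover; around that a rim 6 mm thick, top 17 mm above the origin, which leaves 148 x 124 mm inside. There are 10 mm to spare on every side of each part.
- green_board: Green circuit board 64 x 48 x 4 mm (long side along its x) lying flat, with a black transformer block (brass plate on its top) 34 (x) x 26 (y) x 20 mm standing on its middle, top at 24 mm above the underside, a good place to grip; white connectors 6 mm tall along the two short ends, tops 10 mm above the underside; about 60 g. Origin: centre of the underside, z up. This is the one to kit.
- red_board: Red circuit board 64 x 48 x 4 mm (long side along its x) lying flat, with a black transformer block (brass plate on its top) 34 (x) x 26 (y) x 20 mm standing on its middle, top at 24 mm above the underside, a good place to grip; white connectors 6 mm tall along the two short ends, tops 10 mm above the underside; about 60 g. Origin: centre of the underside, z up. Not wanted: leave it alone.
- shield_cover: Aluminium shield cover, open underneath: 128 (x) x 104 (y) mm outside, walls 5 mm, its flat top 32 mm above its underside, 28 mm of room inside. On top a black grip bar 60 mm long (along x), 14 mm wide (y) and 22 mm tall, centred, its top 54 mm above the underside. About 220 g. Origin: centre of the underside (level with the lower edge of the walls), z up.
There are look-alikes about, which are no part of the job. Several things look just like the kit_tray: the one meant starts farthest to the robot's left.

How it is judged:
By the outcome, as a careful person would: the job done as asked, in the order asked, and still so for the second after the job is handed in, with the robot touching nothing.
It also fails if it takes over 56 s, if anything falls off the work surface, if the arm or the gripper's body presses on something with over 40 N, if the wrist force passes 120 N, or if a joint passes its speed limit or range.

ROBOT

A 6-joint arm with a two-finger parallel gripper is mounted at the origin on the work surface. World frame = base frame: x ahead of the robot, y to its left, z up, the work surface at z = 0. Lengths are in mm, angles in degrees, forces in N, time in s.
With the tool pointing down it reaches from about 325 to 925 mm from the base axis. Payload 3.1 kg.
Tool frame: the origin (TCP) lies at the very end of the fingers, on their centre line; the grasp point (between the pads) lies grasp_offset behind it (grasp_offset is the distance from the TCP to the grasp point, in mm); z points along the fingers, x is the direction in which the jaws open and shut, and the axes are right-handed (so a half turn about z gives the same grasp; the last joint's range is limited). The gripper opens to 85 mm and grips with 20 to 120 N. Pads are 22 mm wide; open, the fingers measure 114 mm over their backs; the gripper's body (76 mm by 85 mm) begins 54 mm behind the grasp point. The pads swing forward as they close: fully open they stand 13 mm farther back than shut.
Start: joints at [65.077, 12.427, 92.441, -0, 75.132, -6.429], TCP at [198.246, 592.738, 231.3] pointing down, gripper open.
Joint ranges: [-157.48, 157.48], [-44.54, 120.13], [17.64, 146.25], [-64.5, 244.5], [7.68, 150.69], [-147.95, 147.95]. Speed limits (degrees/s): [159.86, 159.86, 180, 180, 180, 180].

INTERFACE

Orientations are given as [roll, pitch, yaw] about the fixed x, y, z axes, in that order (R = Rz(yaw) Ry(pitch) Rx(roll)).
In Python, from station import * gives the robot as it stands. Calls block until the motion is done:
- goto(position, orientation): joint-space move of the TCP to a pose.
- move_l(position, attitude=None, speed=150): straight line of the TCP; attitude=None keeps the orientation; speed is the mean speed in mm/s.
- move_j(angles): joint-space move.
- grip(opening, squeeze=None): finger opening in mm; squeeze is the grip in N (None keeps the last); returns when the fingers have stopped.
- wait(seconds).
- solve_ik(position, orientation): joint angles nearest the present ones, or None.
- get_obs(): the state.
- get_image(name): name is "side" or "top"; returns the picture (420x560x3 uint8, red, green, blue); there is no depth.
- get_calibration(name): a dict with "fx", "fy", "cx", "cy" (pixels), "R" (3x3) and "t" (3): a world point X has camera coordinates R X + t. Camera axes: x right, y down, z forward; pixel columns grow to the right and rows downward; lengths in mm; the calibration is good to about 2 mm. A picture is of the moment at which its call begins. get_calibration takes no time and is no camera call.
A pose or a line that the arm cannot do raises Unreachable and nothing moves.
- sign_off(): hands the job in, once; it reports no verdict.
Trained networks look in the newest picture that a camera, given by its name, has taken for a name from the list of things; names that differ only in an ending like _2 or _b are one class to them, and where a whole thing is asked for, a point or a joint stands for the part that bears it (a point fixed in the world has none). Each returns a list of dicts, best first, with "score" (0 to 1); they miss things now and then, are a little off and sometimes report something else, mostly with a low value. They report only what shows in the picture. A call takes as long as a camera call. They do not tell look-alikes from the thing itself.
- spot_in(name, camera): "extent" ([centre column, centre row, width, height] in pixels, round what is visible of it).
- regions_of(name, camera): "region" (420x560 bool, what is visible of it) and "extent" ([centre column, centre row, width, height] in pixels, round what is visible of it).
The state is a dict: "t": time; "joint_pos": joint angles; "qvel": joint speeds; "effort": joint torques, N m; "tcp_pos": TCP position; "ee_rot": TCP orientation; "wrist_force": force on the tool from outside, world axes, zero at the start; "moment": the same for the moment, N m; "grip_width": finger opening in mm.
Only numpy, scipy, OpenCV 4.12 (cv2) and the standard library are available. Lean on these libraries where they do the work, as an engineer would, in place of code of your own. Each camera call takes 0.05 s, during which the arm holds its last target.

## Working session

There is one attempt and no reset: what is moved stays moved. The work goes in short steps, each a Python script; the robot and the scene stay as the last script left them, time stands still between calls to the robot, and variables do not carry over. Pictures are saved under pics/ and viewed, and the job is handed in when it is done.

```bash
mkdir -p pics; ls; python3 - <<'E'
from station import *
import cv2
o=get_obs(); print({k:o[k] for k in ('t','tcp_pos','ee_rot','grip_width','wrist_force')})
try: print(grasp_offset)
except Exception as e: print(e)
for n in ("top","side"):
    im=get_image(n); cv2.imwrite(f"pics/{n}0.png",cv2.cvtColor(im,cv2.COLOR_RGB2BGR))
    print(n,get_calibration(n))
    for k in ("kit_tray","green_board","red_board","shield_cover"):
        print(k,[(round(d["score"],2),[round(float(v)) for v in d["extent"]]) for d in spot_in(k,n)])
print(get_obs()['t'])
E
```

```text
pics
{'t': 0.0, 'tcp_pos': array([197.89667327, 591.96432232, 229.94524499]), 'ee_rot': array([-1.79986828e+02,  1.38601906e-01,  7.15057767e+01]), 'grip_width': 85.16449995409413, 'wrist_force': array([-0.51762994,  0.00933255, -0.41209089])}
18.700000000000003
top {'fx': 536.5839565801733, 'fy': 536.5839565801733, 'cx': 269.684738541059, 'cy': 214.34471329042336, 'R': array([[-0.01221855, -0.99988901, -0.0085245 ],
       [-0.98819843,  0.01337662, -0.15259397],
       [ 0.15269106,  0.00655942, -0.9882522 ]]), 't': array([ -33.30839381,  486.72730625, 1387.79046952])}
kit_tray [(0.92, [396, 131, 54, 66]), (0.91, [298, 274, 54, 64]), (0.68, [383, 311, 62, 69]), (0.64, [255, 186, 52, 63])]
green_board [(0.66, [155, 232, 25, 28])]
red_board [(0.98, [368, 202, 24, 25])]
shield_cover [(0.8, [146, 168, 42, 49]), (0.47, [255, 187, 54, 62])]
side {'fx': 414.85648518324064, 'fy': 414.85648518324064, 'cx': 283.2116031859064, 'cy': 213.59264299382787, 'R': array([[ 0.87278922, -0.48804741, -0.00697858],
       [-0.2715209 , -0.47358824, -0.83784878],
       [ 0.40560495,  0.73316022, -0.54585778]]), 't': array([-430.72743307,  126.20183012, 1044.84985493])}
kit_tray [(0.91, [306, 204, 67, 35]), (0.81, [441, 258, 86, 52]), (0.8, [253, 246, 79, 55]), (0.57, [256, 316, 91, 70])]
green_board [(0.45, [235, 176, 18, 13])]
red_board [(0.85, [355, 266, 26, 22]), (0.74, [272, 164, 46, 26])]
shield_cover [(0.81, [274, 164, 50, 27])]
0.5
```

View pics/top0.png

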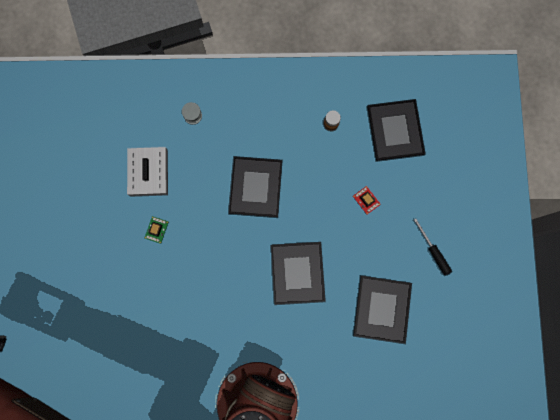

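View pics/side0.png

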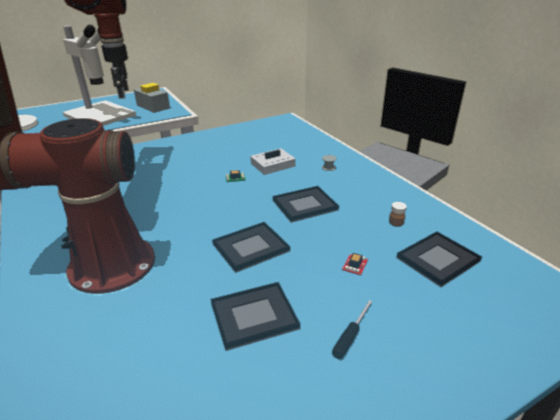

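The top view has columns growing towards −y, so robot-left is at small columns. 
- **Tray candidates:** (255,186), (298,273), (396,130) and (383,310). The leftmost is (255,186). 
- **Green board:** only (155,230) fits. The red board at (367,200) is the wrong one. 
- **Cover:** (147,171), white with a black bar. The net's second hit for the cover, at (255,187), is really a tray.

Next I'll check the choice in close crops and fit the poses.

```bash
cat > h.py <<'E'
from station import *
import cv2, numpy as np
from scipy.optimize import minimize
def proj(P,cam):
    c=get_calibration(cam); q=np.asarray(P,float)@np.array(c["R"]).T+np.array(c["t"])
    return np.c_[c["fx"]*q[:,0]/q[:,2]+c["cx"], c["fy"]*q[:,1]/q[:,2]+c["cy"]]
def ray(uv,cam,z):
    c=get_calibration(cam); R=np.array(c["R"]); t=np.array(c["t"]); C=-R.T@t
    uv=np.atleast_2d(uv).astype(float)
    d=np.c_[(uv[:,0]-c["cx"])/c["fx"],(uv[:,1]-c["cy"])/c["fy"],np.ones(len(uv))]@R
    return C+d*((z-C[2])/d[:,2])[:,None]
def box(a,b,z0,z1): return np.array([[sx*a/2,sy*b/2,z] for z in (z0,z1) for sx,sy in ((1,1),(1,-1),(-1,-1),(-1,1))])
def place(P,x,y,yaw,z=0):
    c,s=np.cos(np.radians(yaw)),np.sin(np.radians(yaw)); P=np.asarray(P,float)
    return np.c_[x+c*P[:,0]-s*P[:,1],y+s*P[:,0]+c*P[:,1],z+P[:,2]]
SH=4
def hullmask(P,cam,S):
    m=np.zeros((420*S,560*S),np.uint8); h=cv2.convexHull(proj(P,cam).astype(np.float32))[:,0]
    h=((h+.5)*S-.5)
    cv2.fillConvexPoly(m,np.round(h*16).astype(np.int32),1,shift=4); return m
def fit(masks,P,x0,z=0,S=3):
    """masks {cam:bool}; P model pts; x0 (x,y,yaw)"""
    M={k:cv2.resize(v.astype(np.uint8),None,fx=S,fy=S,interpolation=cv2.INTER_NEAREST) for k,v in masks.items()}
    def cost(p):
        s=0
        for k,m in M.items():
            h=hullmask(place(P,p[0],p[1],p[2],z),k,S); s+=1-(h&m).sum()/max(1,(h|m).sum())
        return s
    best=None
    for dy in (-12,0,12):
        st=np.array(x0)+[0,0,dy]
        r=minimize(cost,st,method="Nelder-Mead",options=dict(initial_simplex=st+np.array([[0,0,0],[8,0,0],[0,8,0],[0,0,8]]),xatol=.05,fatol=1e-5))
        if best is None or r.fun<best.fun: best=r
    return best.x,best.fun
def crop(im,u,v,r,s,name,draw=[]):
    a=im[max(0,v-r):v+r,max(0,u-r):u+r]; a=cv2.resize(a,None,fx=s,fy=s,interpolation=cv2.INTER_CUBIC)
    a=cv2.cvtColor(a,cv2.COLOR_RGB2BGR)
    for pts in draw:
        q=((pts-[max(0,u-r),max(0,v-r)]+.5)*s-.5); cv2.polylines(a,[np.round(q).astype(np.int32)],True,(255,0,255),1)
    if name: cv2.imwrite("pics/"+name,a)
    return a
E
python3 - <<'E'
from h import *
T=get_image("top"); S=get_image("side")
np.save("T.npy",T);np.save("S.npy",S)
uv={"kit_tray":(255,186),"green_board":(155,231),"shield_cover":(146,170)}
suv={"kit_tray":(306,204),"green_board":(235,176),"shield_cover":(274,163)}
mod={"kit_tray":box(160,136,0,17),"green_board":np.r_[box(64,48,0,4),box(64,40,0,10),box(34,26,4,24)],"shield_cover":np.r_[box(128,104,0,32),box(60,14,32,54)]}
yaw0={"kit_tray":0,"green_board":0,"shield_cover":0}
for k in uv:
    ms={}
    for cam,c in (("top",uv[k]),("side",suv[k])):
        rs=regions_of(k,cam)
        rs=[r for r in rs if np.hypot(r["extent"][0]-c[0],r["extent"][1]-c[1])<12]
        if rs: ms[cam]=rs[0]["region"]; print(k,cam,rs[0]["score"],rs[0]["region"].sum())
    np.savez(f"m_{k}.npz",**ms)
    p=ray(c if False else uv[k],"top",10)[0]
    for sub in ({"top":ms["top"]} if "top" in ms else {}, ms):
        if sub:
            for y0 in (yaw0[k],yaw0[k]+45): print(k,list(sub),fit(sub,mod[k],[p[0],p[1],y0]))
for c in [(255,186),(298,273),(396,130),(383,310)]: print(ray(c,"top",6))
A=np.hstack([crop(T,255,186,40,6,None)[:400,:400],crop(T,155,232,25,16,None)[:400,:400]])
cv2.imwrite("pics/crop1.png",np.hstack([cv2.resize(crop(T,255,186,40,6,None),(400,400)),cv2.resize(crop(T,150,200,50,8,None),(400,400))]))
E
```

```text
kit_tray top 0.7 2940
kit_tray side 0.9 1568
kit_tray ['top'] (array([568.21008198,  -0.81320995,  -5.01394521]), np.float64(0.024244449394816958))
kit_tray ['top'] (array([568.16458583,  -0.82667068,  -4.98886625]), np.float64(0.024244449394816958))
kit_tray ['top', 'side'] (array([567.88771478,  -1.46537576,  -5.27043505]), np.float64(0.07084525325307167))
kit_tray ['top', 'side'] (array([567.86087023,  -1.82117266,  -5.39821588]), np.float64(0.07128690157188988))
green_board top 0.74 418
green_board side 0.47 143
green_board ['top'] (array([454.32181683, 269.76673607, -18.64922199]), np.float64(0.06445115810674729))
green_board ['top'] (array([454.28763545, 269.79854011, -18.52685627]), np.float64(0.06446738856711154))
green_board ['top', 'side'] (array([454.30185228, 269.78590367, -18.65547098]), np.float64(0.38635302042135744))
green_board ['top', 'side'] (array([454.53860086, 268.93839522, -18.68791212]), np.float64(0.3934091613610893))
shield_cover side 0.73 783
shield_cover ['side'] (array([611.62888589, 290.72790287,   1.39622529]), np.float64(0.0585706609349812))
shield_cover ['side'] (array([611.92689259, 291.27306489,   1.31142842]), np.float64(0.059455106697087645))
[[ 5.70133006e+02 -1.25848347e-01  6.00000000e+00]]
[[ 331.70506339 -112.97871489    6.        ]]
[[ 723.25754992 -392.92948293    6.        ]]
[[ 231.80711682 -335.05960956    6.        ]]
```

View pics/crop1.png

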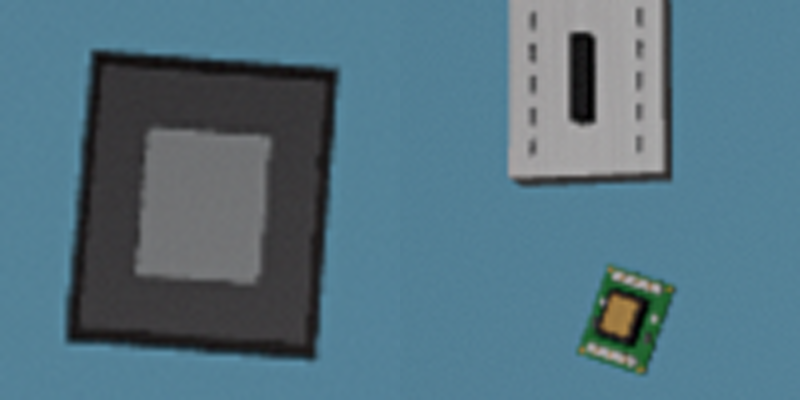

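The crops confirm it: the tray at (255,186) has black rim, dark ledge and light-grey floor, turned about −5°. The board at (155,231) is green with a brass-topped block and white connectors at its short ends, turned about −19°. The cover's bar runs along x. I'll refine the cover and board from colour and overlay the fits.

```bash
python3 - <<'E'
from h import *
T=np.load("T.npy")
def blob(m,c):
    n,l,st,ce=cv2.connectedComponentsWithStats(m.astype(np.uint8)); 
    i=1+np.argmin(np.hypot(ce[1:,0]-c[0],ce[1:,1]-c[1])+1e3*(st[1:,4]<15)); return l==i,ce[i],st[i,4]
hsv=cv2.cvtColor(T,cv2.COLOR_RGB2HSV)
sub=np.zeros(T.shape[:2],bool); sub[140:205,120:175]=1
cm=(T.min(2)>130)&(hsv[...,1]<40)&sub
m,c,a=blob(cm,(146,170)); m=cv2.morphologyEx(m.astype(np.uint8),cv2.MORPH_CLOSE,np.ones((13,13)))>0
print("cover top face",c,m.sum(),fit({"top":m},box(128,104,32,32),[610,290,0]))
bar=(T.max(2)<70)&sub; bar[:155]=0;bar[187:]=0;bar[:,:140]=0;bar[:,152:]=0
ys,xs=np.nonzero(bar); print("bar",fit({"top":bar},box(60,14,32,54),[610,290,0]),ray((xs.mean(),ys.mean()),"top",50))
# green board: brass
br=(hsv[...,0]<28)&(hsv[...,1]>90)&(T[...,0]>110); 
for c0 in [(155,230)]:
    m2,c2,a2=blob(br,c0); print("brass",c2,a2,ray(c2,"top",24))
nb=~((hsv[...,0]>92)&(hsv[...,0]<115)&(hsv[...,1]>80)); s2=np.zeros_like(nb); s2[213:250,138:173]=1
m3,c3,a3=blob(nb&s2,(155,231)); print("board nonblue",a3,fit({"top":m3},box(64,48,0,4),[454,270,-18]))
fl=(T.min(2)>85)&(hsv[...,1]<40); s3=np.zeros_like(fl); s3[150:225,225:288]=1
m4,c4,a4=blob(fl&s3,(255,187)); print("floor",a4,fit({"top":m4},box(84,68,6,6),[568,-1,-5]))
def P(k,B): 
    return proj(B,"top")
d=[proj(place(box(160,136,17,17)[:4],568.2,-.8,-5),"top"),proj(place(box(84,68,6,6)[:4],568.2,-.8,-5),"top")]
a=crop(T,255,186,40,6,None,d)
d=[proj(place(box(64,48,4,4)[:4],454.3,269.8,-18.6),"top"),proj(place(box(34,26,24,24)[:4],454.3,269.8,-18.6),"top")]
b=crop(T,155,231,25,16,None,d)
cv2.imwrite("pics/ov.png",np.hstack([cv2.resize(a,(400,400)),cv2.resize(b,(400,400))]))
E
```

```text
cover top face [145.74666667 170.464     ] 1754 (array([613.03575349, 294.13224557,   1.89290255]), np.float64(0.02375649591685225))
bar (array([611.37742265, 294.03703503,   1.65045827]), np.float64(0.227741935483871)) [[611.146776   290.74764475  50.        ]]
brass [154.22413793 228.53448276] 58 [[454.08001573 269.78583174  24.        ]]
board nonblue 432 (array([454.2248775 , 269.67495402, -18.88876226]), np.float64(0.0428356713426854))
floor 725 (array([ 5.68190747e+02, -1.68023298e-01, -4.93818028e+00]), np.float64(0.054128573501668886))
```

View pics/ov.png

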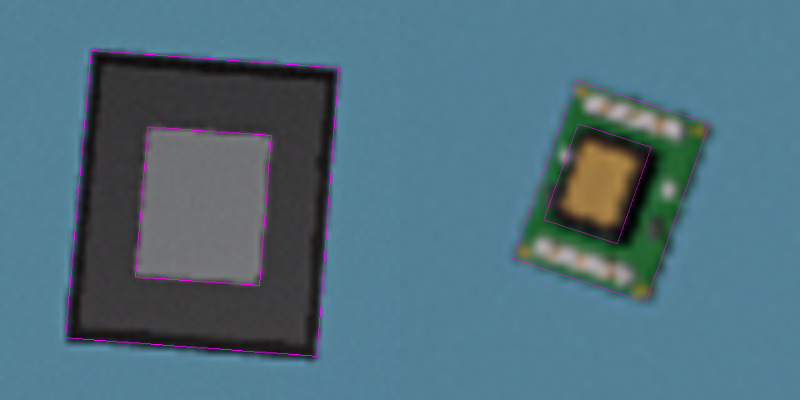

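Overlays match within about 1 pixel. Now for the board, watching the force on the way down.

```bash
python3 - <<'E'
from h import *
def st(s): o=get_obs(); print(s,round(o['t'],2),o['tcp_pos'].round(1),o['ee_rot'].round(1),'w',round(o['grip_width'],1),'F',o['wrist_force'].round(1))
x,y,yaw=454.2,269.8,-18.7
goto([x,y,110],[180,0,yaw+90]); st("above")
grip(50,30); st("open50")
move_l([x,y,30],speed=150); st("30")
move_l([x,y,10],speed=50); st("10")
T=get_image("top"); crop(T,155,231,30,12,"g1t.png"); S=get_image("side"); crop(S,235,176,40,10,"g1s.png")
E
python3 -c "
import cv2,numpy as np
a=cv2.resize(cv2.imread('pics/g1t.png'),(400,400));b=cv2.resize(cv2.imread('pics/g1s.png'),(400,400));cv2.imwrite('pics/g1.png',np.hstack([a,b]))"
```

```text
above 2.48 [454.4 270.8 110.5] [ 1.80e+02 -1.00e-01  7.14e+01] w 85.6 F [-0.3  0.7  0.4]
open50 2.92 [454.1 270.1 110.1] [180.   -0.   71.3] w 49.7 F [-0.3  0.3  1. ]
30 3.61 [454.7 270.   30.4] [180.   -0.   71.3] w 49.8 F [1.  1.  1.3]
10 4.16 [453.9 269.7   9.6] [-180.     0.    71.3] w 50.1 F [ 0.6 -0.2  0.1]
```

View pics/g1.png

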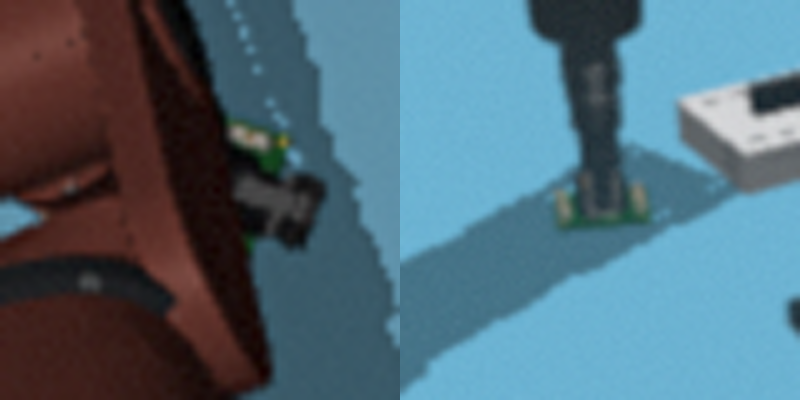

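The fingers straddle the block between the connectors, with no contact force so far. Next: close, lift and check.

```bash
python3 - <<'E'
from h import *
def st(s): o=get_obs(); print(s,round(o['t'],2),o['tcp_pos'].round(1),o['ee_rot'].round(1),'w',round(o['grip_width'],1),'F',o['wrist_force'].round(1))
x,y=454.2,269.8
move_l([x,y,7.5],speed=50); st("7.5")
grip(20,40); st("closed")
move_l([x,y,40],speed=80); st("lift")
S=get_image("side"); crop(S,235,165,40,10,"g2s.png")
E
```

```text
7.5 4.51 [454.1 269.8   7.4] [-180.     0.    71.3] w 50.0 F [ 0.3 -0.1  0.5]
closed 4.84 [454.5 269.9   7.7] [180.   -0.   71.3] w 25.2 F [1.  0.9 1.4]
lift 5.4 [454.6 270.   40.7] [ 1.799e+02 -1.000e-01  7.130e+01] w 25.6 F [-1.6  1.1 -1.3]
```

View pics/g2s.png

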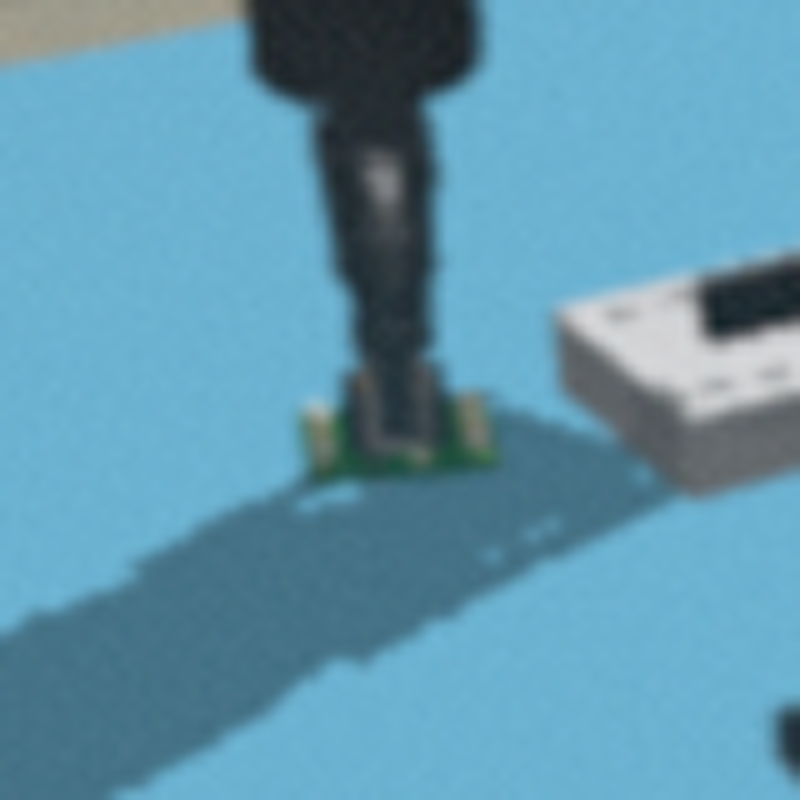

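The board is held level in the jaws (width 25.6). Moving to the tray and lowering slowly.

```bash
python3 - <<'E'
from h import *
def st(s): o=get_obs(); print(s,round(o['t'],2),o['tcp_pos'].round(1),o['ee_rot'].round(1),'w',round(o['grip_width'],1),'F',o['wrist_force'].round(1)); return o
tx,ty,tyaw=568.2,-0.6,-5.0
move_l([454.2,269.8,110]); print(solve_ik([tx,ty,110],[180,0,tyaw+90]))
goto([tx,ty,110],[180,0,tyaw+90]); st("above")
move_l([tx,ty,40],speed=120); st("40")
S=get_image("side"); crop(S,306,190,50,8,"p1s.png"); T=get_image("top"); crop(T,255,186,45,8,"p1t.png")
E
python3 -c "
import cv2,numpy as np
a=cv2.resize(cv2.imread('pics/p1t.png'),(400,400));b=cv2.resize(cv2.imread('pics/p1s.png'),(400,400));cv2.imwrite('pics/p1.png',np.hstack([a,b]))"
```

```text
[-7.13709072e+00  1.32987409e+01  1.05467927e+02 -2.54444375e-14
  6.12333320e+01 -9.21370907e+01]
above 7.19 [5.673e+02 3.000e-01 1.090e+02] [-179.9   -0.    85. ] w 25.1 F [-0.2  0.4 -0.6]
40 7.92 [ 5.687e+02 -3.000e-01  4.040e+01] [179.9  -0.   85. ] w 24.9 F [ 0.1  0.6 -0.4]
```

View pics/p1.png

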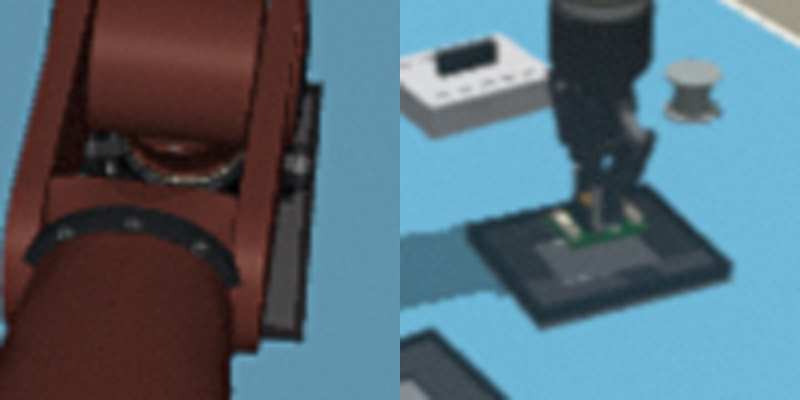

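```bash
python3 - <<'E'
from h import *
def st(s): o=get_obs(); print(s,round(o['t'],2),o['tcp_pos'].round(1),o['ee_rot'].round(1),'w',round(o['grip_width'],1),'F',o['wrist_force'].round(1)); return o
tx,ty=568.2,-0.6
move_l([tx,ty,17],speed=80); st("17")
for z in (15.5,14.5,13.9,13.4):
    move_l([tx,ty,z],speed=20); wait(.1)
    f=np.mean([get_obs()['wrist_force'] for _ in range(4)],0); print(z,f.round(2))
    if f[2]>4: break
S=get_image("side"); crop(S,306,190,50,8,"p2s.png")
print(get_obs()['t'])
E
```

```text
17 8.46 [ 5.671e+02 -5.000e-01  1.580e+01] [-179.9   -0.    85. ] w 24.8 F [ 0.2 -0.6 -1.3]
15.5 [ 0.2  -0.75 -0.82]
14.5 [-0.09  0.05 -0.83]
13.9 [-0.86  0.13 -0.9 ]
13.4 [-1.89 -0.19  3.06]
9.9083
```

View pics/p2s.png

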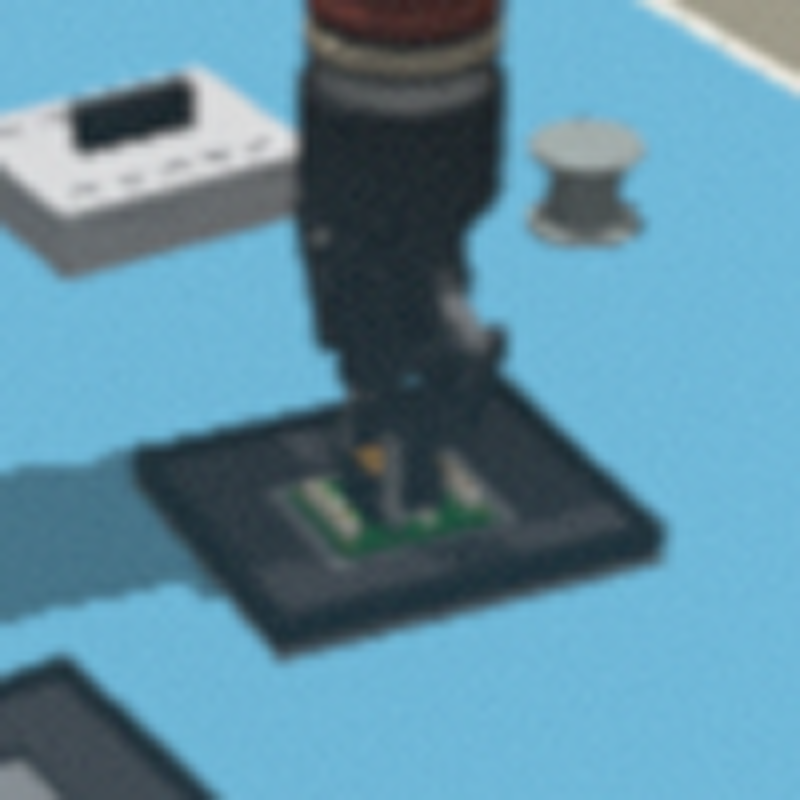

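It touched down at z = 13.4 with about 4 N, and it sits in the pocket with grey showing on every side. I'll release it, retreat, then move to above the cover and look.

```bash
python3 - <<'E'
from h import *
def st(s): o=get_obs(); print(s,round(o['t'],2),o['tcp_pos'].round(1),o['ee_rot'].round(1),'w',round(o['grip_width'],1),'F',o['wrist_force'].round(1)); return o
tx,ty=568.2,-0.6
grip(38); st("open")
move_l([tx,ty,60],speed=100); move_l([tx,ty,150],speed=250); st("up")
goto([500,180,200],[180,0,91.7]); st("mid")
S=get_image("side"); np.save("S2.npy",S)
T=get_image("top"); np.save("T2.npy",T)
cv2.imwrite("pics/v2t.png",cv2.cvtColor(T,cv2.COLOR_RGB2BGR))
crop(S,306,200,45,9,"v2s.png")
hsv=cv2.cvtColor(T,cv2.COLOR_RGB2HSV)
E
```

```text
open 10.19 [568.2  -0.6  13.2] [180.  -0.  85.] w 38.1 F [ 0.3 -0.  -0. ]
up 11.32 [568.2  -0.6 150.1] [180.   0.  85.] w 37.9 F [ 1.  -0.5 -0.1]
mid 12.13 [499.5 179.2 198.6] [-1.799e+02  1.000e-01  9.170e+01] w 38.2 F [0.3 0.7 0.2]
```

View pics/v2t.png

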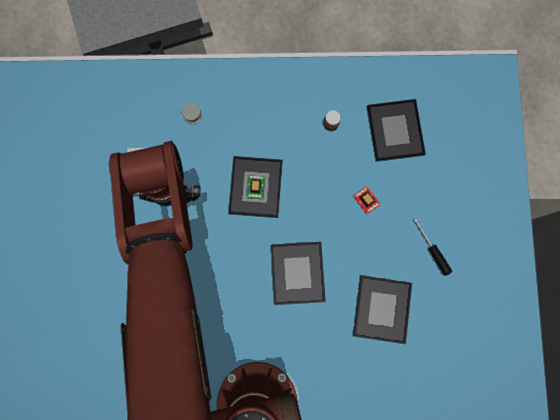

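View pics/v2s.png

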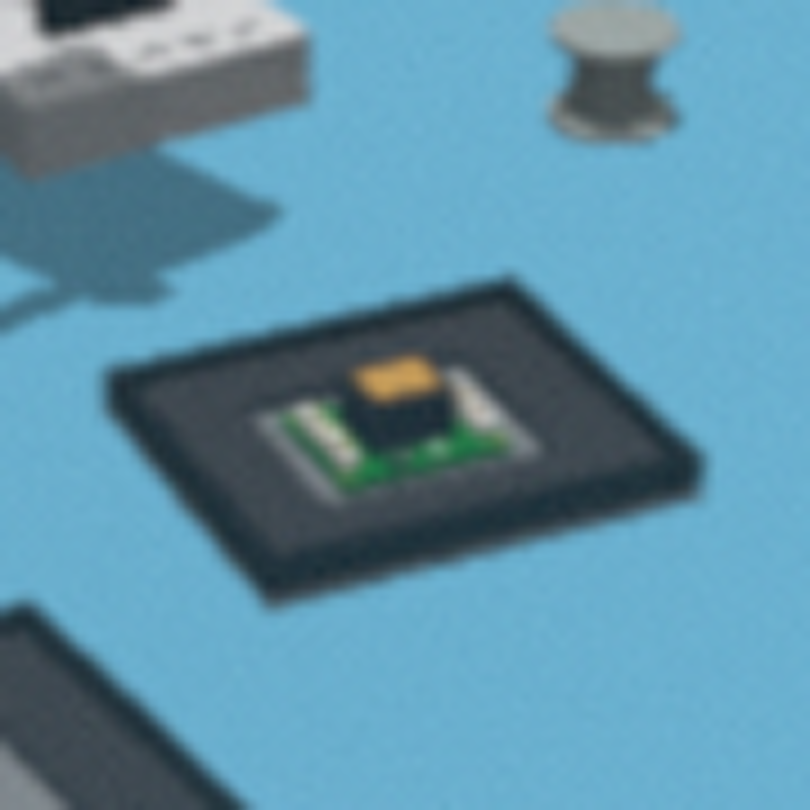

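The board lies flat, centred and aligned in the pocket, at top-view pixel (256,186). Next is the cover.

```bash
python3 - <<'E'
from h import *
def st(s): o=get_obs(); print(s,round(o['t'],2),o['tcp_pos'].round(1),o['ee_rot'].round(1),'w',round(o['grip_width'],1),'F',o['wrist_force'].round(1)); return o
T=np.load("T2.npy"); hsv=cv2.cvtColor(T,cv2.COLOR_RGB2HSV)
nb=(hsv[...,0]>40)&(hsv[...,0]<90)&(hsv[...,1]>90); ys,xs=np.nonzero(nb[165:210,240:272]); print("green mean",xs.mean()+240,ys.mean()+165,proj([[568.2,-.6,10]],"top"))
x,y,yaw=611.5,292,1.7
goto([x,y,150],[180,0,yaw+90]); st("above")
grip(45,40)
move_l([x,y,70],speed=150); move_l([x,y,41],speed=60); st("41")
S=get_image("side"); crop(S,274,150,45,9,"c1s.png")
T=get_image("top"); crop(T,147,170,45,9,"c1t.png")
E
python3 -c "
import cv2,numpy as np
a=cv2.resize(cv2.imread('pics/c1t.png'),(400,400));b=cv2.resize(cv2.imread('pics/c1s.png'),(400,400));cv2.imwrite('pics/c1.png',np.hstack([a,b]))"
```

```text
green mean 255.64088397790056 187.32044198895028 [[255.12722517 186.39159655]]
above 12.93 [611.1 290.6 149.2] [-1.799e+02  1.000e-01  9.170e+01] w 38.2 F [ 0.  -0.7  0.2]
41 14.49 [611.3 291.9  40.5] [-180.     0.    91.7] w 45.3 F [ 1.3 -0.2 -0.6]
```

View pics/c1.png

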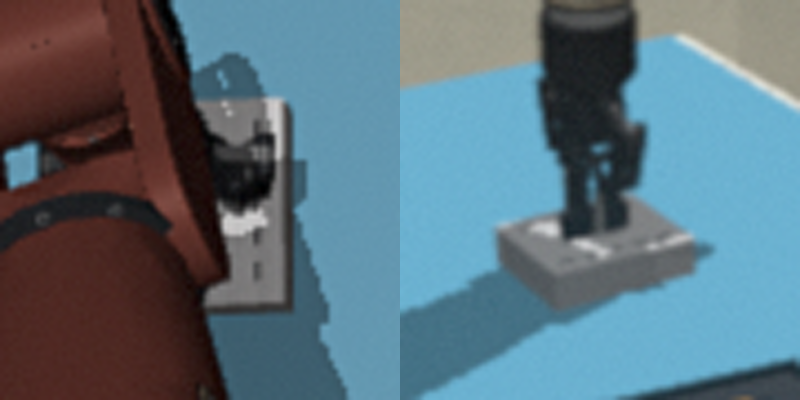

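The fingers straddle the bar and the cover hasn't been touched. Close and lift.

```bash
python3 - <<'E'
from h import *
def st(s): o=get_obs(); print(s,round(o['t'],2),o['tcp_pos'].round(1),o['ee_rot'].round(1),'w',round(o['grip_width'],1),'F',o['wrist_force'].round(1)); return o
x,y=611.5,292
move_l([x,y,36],speed=40); st("36")
grip(8,70); st("closed")
move_l([x,y,75],speed=70); wait(.2); st("lift"); print(get_obs()['moment'])
S=get_image("side"); crop(S,274,145,45,9,"c2s.png")
move_l([x,y,130],speed=150)
S=get_image("side"); crop(S,274,130,45,9,"c2b.png"); st("130")
E
python3 -c "
import cv2,numpy as np
a=cv2.resize(cv2.imread('pics/c2s.png'),(400,400));b=cv2.resize(cv2.imread('pics/c2b.png'),(400,400));cv2.imwrite('pics/c2.png',np.hstack([a,b]))"
```

```text
36 14.87 [611.2 291.9  35.6] [-180.     0.    91.7] w 45.0 F [ 0.2  0.7 -0.1]
closed 15.26 [611.9 292.2  36.5] [180.   -0.   91.7] w 12.6 F [0.1 1.1 1.2]
lift 16.17 [610.9 291.8  74.2] [-179.9    0.    91.7] w 12.3 F [ 0.3 -1.  -2.7]
[-0.00548672 -0.02060847  0.06047019]
130 16.78 [610.7 291.7 129. ] [-179.9    0.    91.7] w 12.0 F [-0.6 -0.  -3.2]
```

View pics/c2.png

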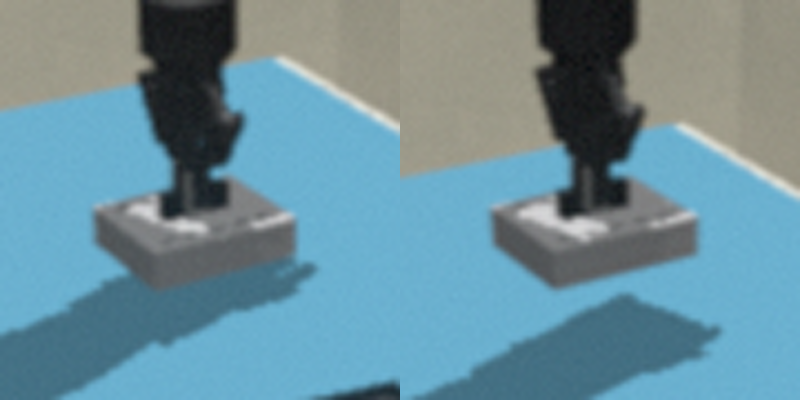

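The cover hangs level in the jaws with a load of about 3 N. Over to the tray.

```bash
python3 - <<'E'
from h import *
def st(s): o=get_obs(); print(s,round(o['t'],2),o['tcp_pos'].round(1),o['ee_rot'].round(1),'w',round(o['grip_width'],1),'F',o['wrist_force'].round(1)); return o
tx,ty,tyaw=568.2,-0.6,-5.0
goto([tx,ty,130],[180,0,tyaw+90]); st("above")
move_l([tx,ty,62],speed=100); wait(.2); st("62")
S=get_image("side"); 
d=[proj(place(box(128,104,z,z)[:4],tx,ty,tyaw,62-36),"side") for z in (0,32)]+[proj(place(box(160,136,17,17)[:4],tx,ty,tyaw),"side"),proj(place(box(148,124,17,17)[:4],tx,ty,tyaw),"side")]
a=crop(S,306,190,45,9,None);b=crop(S,306,190,45,9,None,d)
cv2.imwrite("pics/q1.png",np.hstack([cv2.resize(a,(400,400)),cv2.resize(b,(400,400))]))
E
```

```text
above 17.92 [5.685e+02 3.000e-01 1.299e+02] [180.  -0.  85.] w 12.4 F [ 0.2 -0.9 -2.2]
62 18.95 [569.1  -0.7  63. ] [179.9   0.   85. ] w 12.4 F [-0.1 -0.3 -1.6]
```

View pics/q1.png

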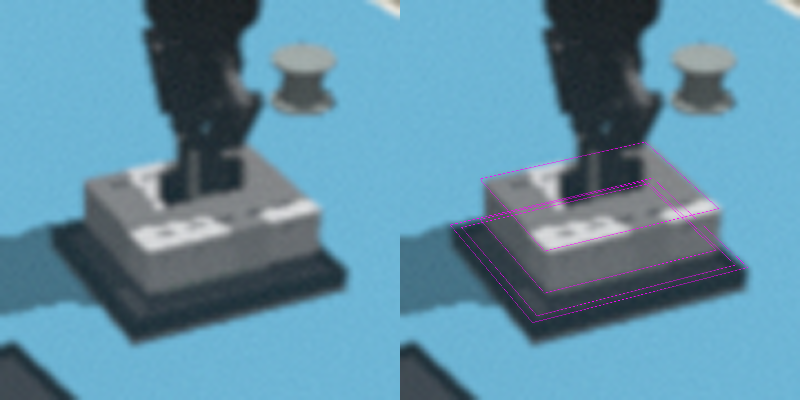

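The held cover matches its predicted outline to within a pixel or so, inside the rim. Lowering now.

```bash
python3 - <<'E'
from h import *
def st(s): o=get_obs(); print(s,round(o['t'],2),o['tcp_pos'].round(1),o['ee_rot'].round(1),'w',round(o['grip_width'],1),'F',o['wrist_force'].round(1)); return o
tx,ty=568.2,-0.6
move_l([tx,ty,52],speed=50); wait(.2)
F0=np.mean([get_obs()['wrist_force'] for _ in range(6)],0); print("52",F0.round(2))
for z in (50,49,48.2,47.5,47,46.5,46,45.5):
    move_l([tx,ty,z],speed=15); wait(.12)
    f=np.mean([get_obs()['wrist_force'] for _ in range(6)],0); print(z,f.round(2))
    if f[2]-F0[2]>4 or z<=45.5: break
S=get_image("side"); 
a=crop(S,306,190,45,9,"q2.png"); st("end")
E
```

```text
52 [ 0.15  0.25 -2.12]
50 [ 0.14  0.09 -2.64]
49 [-0.29 -0.94 -2.42]
48.2 [ 0.02 -0.09 -0.83]
47.5 [-0.41 -0.95 -2.02]
47 [-2.59  0.46  3.59]
end 21.47 [568.2  -0.6  47.4] [-180.    0.   85.] w 12.4 F [-2.3  1.1  3.3]
```

View pics/q2.png

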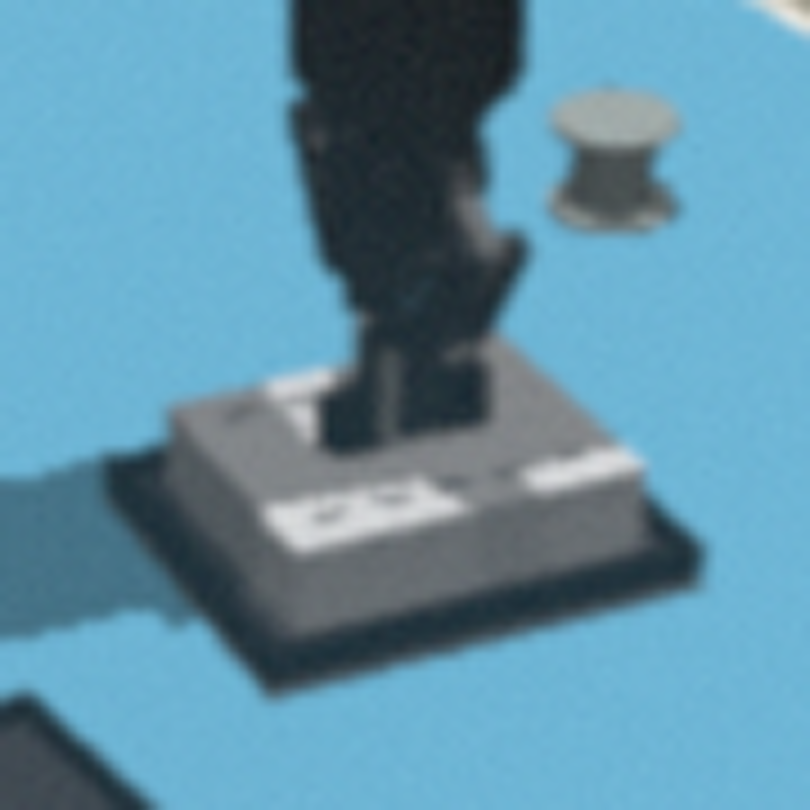

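Contact came at z = 47, just where the ledge predicts it. I'll release, retreat and verify.

```bash
python3 - <<'E'
from h import *
def st(s): o=get_obs(); print(s,round(o['t'],2),o['tcp_pos'].round(1),'w',round(o['grip_width'],1),'F',o['wrist_force'].round(1)); return o
tx,ty,tyaw=568.2,-0.6,-5.0
grip(35); st("open")
move_l([tx,ty,90],speed=80); move_l([tx,ty,170],speed=250)
goto([400,350,230],[180,0,91.7]); st("away")
T=get_image("top"); S=get_image("side")
cv2.imwrite("pics/f_top.png",cv2.cvtColor(T,cv2.COLOR_RGB2BGR))
R=lambda c,a,b,z:proj(place(box(a,b,z,z)[:4],tx,ty,tyaw),c)
dt=[R("top",160,136,17),R("top",128,104,43)]; ds=[R("side",160,136,17),R("side",128,104,43)]
cv2.imwrite("pics/f_crop.png",np.hstack([cv2.resize(crop(T,255,186,40,9,None,dt),(400,400)),cv2.resize(crop(S,306,195,45,9,None),(400,400))]))
hsv=cv2.cvtColor(T,cv2.COLOR_RGB2HSV)
sub=np.zeros(T.shape[:2],bool); sub[150:225,225:288]=1
m=((T.min(2)>120)&(hsv[...,1]<40)&sub).astype(np.uint8); m=cv2.morphologyEx(m,cv2.MORPH_CLOSE,np.ones((13,13)))>0
print(m.sum(),"z43",fit({"top":m},box(128,104,43,43),[tx,ty,tyaw]))
for k in ("shield_cover","red_board","green_board"):
  print(k,[(round(d["score"],2),[round(float(v)) for v in d["extent"]]) for d in spot_in(k,"top")])
E
```

```text
open 21.82 [568.5  -0.6  47. ] w 34.9 F [-0.   0.4 -0.3]
away 24.43 [400.4 349.2 229.4] w 35.1 F [-0.  -0.2 -0. ]
1820 z43 (array([569.25781129,  -0.99961238,  -5.5786513 ]), np.float64(0.026827232621914887))
shield_cover [(0.8, [254, 180, 41, 48])]
red_board [(0.81, [366, 200, 26, 28])]
green_board []
```

View pics/f_crop.png

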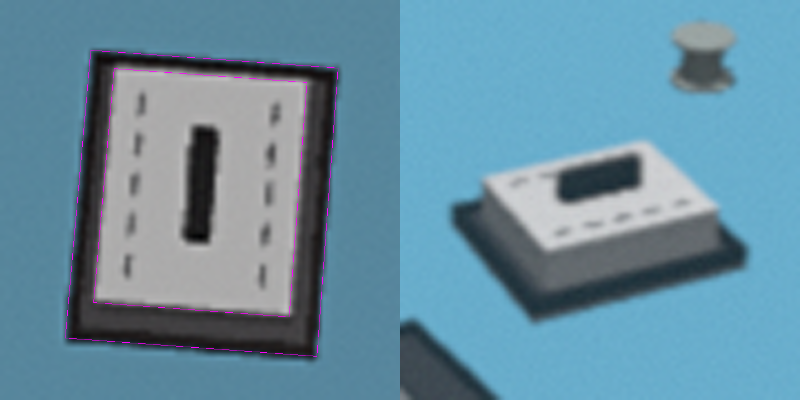

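View pics/f_top.png

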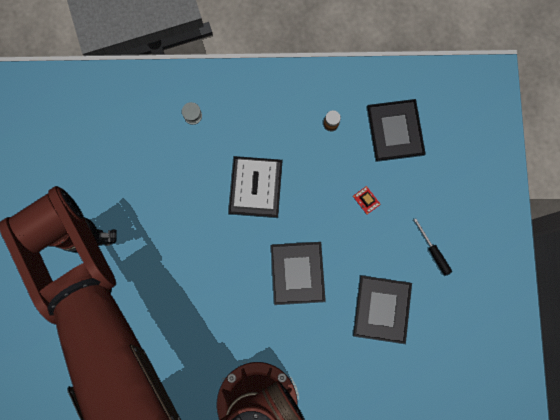

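The cover top coincides with the outline predicted for the ledge height (centre about (254,183)), level and inside the rim. The red board is still at (367,200), and the arm is clear of everything.

```bash
python3 - <<'E'
from station import *
wait(.5); sign_off(); print(get_obs()['t'])
E
```

```text
the job is handed in; nothing more can be done
the job is handed in; nothing more can be done
```

The tray is kitted and the job is handed in at about 25 s on the robot's clock, well under the 56 s limit. I used the leftmost of the four trays, at about (568, −1) mm and turned −5°.

- **Green board:** I gripped it by its block and set it in the inner pocket, touching down with about 4 N. After I let go, both cameras showed it flat, centred and aligned with the tray.
- **Shield cover:** I gripped it by its bar and lowered it over the board. Contact came at the height expected for the ledge, with about 6 N. In the final pictures it sits level inside the rim, about 1 mm and 0.6° from the tray's own fit.
- **Rest of the scene:** The red board is where it started, and the arm is clear with no force on the wrist.

The checks had two small disagreements. The two cameras differed by about 3 mm on the cover's starting position across the bar, which the jaws took up as they closed. The detector also once reported a tray as the cover, and I rejected that by eye. The board can't be seen under the cover, so its last visual check was before the cover went on.

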